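Swing the turret hook to green and hang the green job tag

ROBOT

A 6-joint arm with a two-finger parallel gripper is mounted at the origin on a cart in front of the work surface, level with it; the furniture and walls round the work are solid. World frame = base frame: x ahead of the robot, y to its left, z up, the work surface at z = 0. Lengths are in m, angles in rad, forces in N, time in s.
With the tool pointing down it reaches from about 0.3 to 0.775 m from the base axis. Payload 14.6 kg.
Tool frame: the origin (TCP) lies at the very end of the fingers, on their centre line; the grasp point (between the pads) lies 19 mm behind it (pinch_z is the distance from the TCP to the grasp point, in m); z points along the fingers, y is the direction in which the jaws open and shut (so a half turn about z gives the same grasp; the last joint's range is limited). The gripper opens to 94 mm and grips with 3 to 60 N. Pads are 16 mm wide; open, the fingers measure 119 mm over their backs; the gripper's body (75 mm by 177 mm) begins 78 mm behind the grasp point.
Start: joints at [1.035, 0.3, 1.521, -0, 1.321, -0.067], TCP at [0.248, 0.491, 0.172] pointing down, gripper open.
Joint ranges: [-3.03, 3.03], [-0.79, 2.21], [0.23, 2.52], [-1.04, 4.18], [0, 3.07], [-2.55, 2.55]. Speed limits (rad/s): [2.22, 2.22, 2.57, 3.14, 3.14, 3.14].

INTERFACE

Orientations are given as [roll, pitch, yaw] about the fixed x, y, z axes, in that order (R = Rz(yaw) Ry(pitch) Rx(roll)).
In Python, from station import get_obs, camera, hand_in, pinch_z gives the robot as it stands.
- The arm moves only by the tool servo_tool, never from a script. Its argument "moves" is a list that holds one entry, the list of rows, each a list of 7 numbers: the turn, a rotation vector about the tool's x, y, z normalised to -1 to 1, where 1 is pi/2 rad, then the shift along the tool's x, y, z normalised to -1 to 1, where 1 is 500 mm, then the closure, from 0 (fully open) to 1 (shut). In form: [[[rx, ry, rz, x, y, z, hand], ...]]. A call has 1 to 12 rows; each row is the pose to reach, as a shift and turn from the pose measured when the call began, along the tool's axes at that moment; what a row does not reach only later rows make up. A row lasts 1/12 s, in which the tool goes at most 41.7 mm and 7.16 degrees, less where a joint would pass 70% of its speed; a pose out of reach is approached as far as the arm can. A call with a number of a shift or a turn outside -1 to 1 is refused whole. A call with a gripper value outside its range is refused whole. The fingers move at their own pace and stop on an object; "squeeze" is the grip in N (left out, the last holds). Time passes only in rows, so rows that repeat a pose let the fingers close. It gives the time, the measured TCP pose, the force and the opening at its end, in the units of the state.
- get_obs(): the state, without advancing time (a new reading comes with each control period).
- camera(name): name is "side" or "top"; returns a dict with "color" (384x512x3 uint8, red, green, blue), "intrinsics" (3x3 intrinsics, pixels), "rvec" (rotation vector, rad) and "tvec" (3), from world to camera coordinates, as OpenCV has them. Camera axes: x right, y down, z forward; pixel columns grow to the right and rows downward; lengths in m; the calibration is good to about 2 mm. A picture is of the moment at which its call begins. There is no depth.
- hand_in(): hands the job in, once; it reports no verdict.
The state is a dict: "time_s": time; "qpos": joint angles; "joint_vel": joint speeds; "tau": joint torques, N m; "ee_pos": TCP position; "eef_rot": TCP orientation; "force": force on the tool from outside, world axes, zero at the start; "moment": the same for the moment, N m; "grip_width": finger opening in m.
Only numpy, scipy, OpenCV 4.12 (cv2) and the standard library are available. Lean on these libraries where they do the work, as an engineer would, in place of code of your own. Each camera call takes 0.05 s, during which the arm holds its last target.

TASK

The repaired unit has passed its test: turn the swivel hook on its post so that it points along the green mark on the foot, and then hang the green job tag on the hook by its eye, so that it hangs freely. Turn the hook while it is still empty, and leave the yellow tag standing in the rack.

Things in the scene. Friction and masses are not known exactly. Their poses are not given: they have to be found in the camera images.
- hook (a joint): angle of the swivel hook about its upright axis, rad: 0 = along the green mark, + = anticlockwise seen from above (red mark at -1.22); stops at -1.6 and +0.9; friction 0.08 N m holds it where it is left. The fixed grey foot, 136 mm across, 10 mm thick, carries the green and red marks, 40 mm radial strips; a 20 mm pillar stands on it.
- hook_seat (a point): on the axis of the hook's bar, 140 mm above the bench; its x points out along the bar (the way the hook faces), z up; the swivel axis is 52 mm back along -x. Level steel bar 8 mm thick, straight from the dark round head (radius 19 mm, top 12.5 mm above the bar's axis) to 78 mm from the swivel axis, then rising to a tip at 92 mm whose top is 13 mm above the bar's axis.
- green_tag_grip (a point): centre of the green tag's grip tab (10 mm thick in x, 32 wide in y, 54 tall), 138 mm above its lower edge. Tag: upright rigid plate, 80 g, 6 mm thick (x), 50 wide (y), 160 tall (z up). Eye through it along x below the tab: 32 mm wide, from 78 to 38 mm below this point (47 at its sides). When hung, this point is about 43 mm above the bar's axis.
- yellow_tag_grip (a point): the same point of the yellow tag, a bystander of the same shape, 70 mm beside the green one along y. Both stand upright in one fixed wooden rack (160 x 56 mm, 30 mm high), each with its lower 22 mm loose in a slot that keeps it from turning: lift 30 mm or more to clear.
Not all that is in view belongs to the job. Of the things that look like the part that bears green_tag_grip, the smaller one is meant.

How it is judged:
By the outcome, as a careful person would: the job done as asked, in the order asked, and still so for the second after the job is handed in, with the robot touching nothing.
It also fails if it takes over 51 s, if anything falls off the work surface, if the arm or the gripper's body presses on something with over 40 N, if the wrist force passes 120 N, or if a joint passes its speed limit or range.

## Working session

There is one attempt and no reset: what is moved stays moved. The work goes in short steps, Python scripts to look and compute and a tool call to move; the robot and the scene stay as the last step left them, time stands still between calls to the robot, and variables do not carry over. Pictures are saved under pics/ and viewed, and the job is handed in when it is done.

Besides the shell and the picture viewer there is one more tool, called in YAML: its name, and indented under it one key for each argument. servo_tool: Moves the arm, as the interface text tells. Scaled input: -1 to 1 covers 500 mm each way for a shift and pi/2 rad each way for a turn. Its arguments: {"type":"object","properties":{"moves":{"type":"array"},"squeeze":{"type":"number"}},"required":["moves"]}

```bash
mkdir -p pics; ls; python3 - <<'E'
from station import get_obs, camera, pinch_z
import cv2,pickle
print(get_obs(),pinch_z)
d={}
for n in ("side","top"):
    c=camera(n); d[n]=c
    cv2.imwrite(f"pics/{n}0.png",c["color"][:,:,::-1])
    print(n,c["intrinsics"],c["rvec"],c["tvec"])
pickle.dump(d,open("c0.pkl","wb"))
E
```

```text
pics
{'time_s': 0.0, 'qpos': array([ 1.03537930e+00,  3.00485803e-01,  1.52159318e+00,  8.25191647e-06,
        1.32070450e+00, -6.66106590e-02]), 'joint_vel': array([ 1.19122917e-03,  8.84639468e-05, -6.32542228e-05,  7.21791266e-04,
        1.44585760e-03, -1.05944666e-03]), 'tau': array([-7.10503482e-04, -5.31806803e+01, -3.52747250e+01,  7.07675633e-02,
        2.43817287e-02, -5.17507726e-05]), 'ee_pos': array([0.2483497 , 0.49039041, 0.17177318]), 'eef_rot': array([-3.14040500e+00, -8.72382089e-05,  2.67278419e+00]), 'force': array([ 0.07560027, -0.37001607, -0.48265719]), 'moment': array([0.08367982, 0.02523369, 0.00064771]), 'grip_width': 0.09375010203797167} 0.0188
side [[491.9083165    0.         246.89889519]
 [  0.         491.9083165  189.7469776 ]
 [  0.           0.           1.        ]] [ 2.28800395 -0.29309798  0.1590969 ] [-0.48467819  0.06826955  1.02135594]
top [[395.49831341   0.         263.33387968]
 [  0.         395.49831341 185.35819061]
 [  0.           0.           1.        ]] [ 2.20967918 -2.15272839  0.14117309] [-0.18721892  0.48231786  0.97006231]
```

View pics/side0.png

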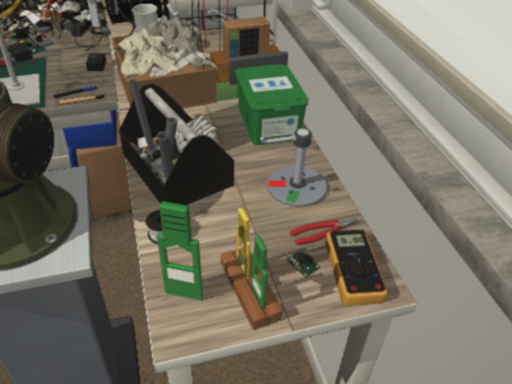

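View pics/top0.png

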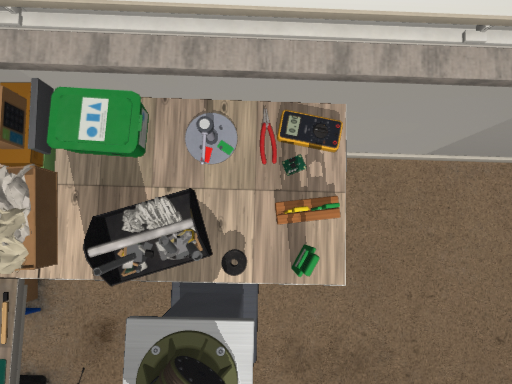

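```bash
cat > h.py <<'E'
import numpy as np,cv2,pickle
def load(f): return pickle.load(open(f,"rb"))
def proj(c,P): return cv2.projectPoints(np.array(P,float).reshape(-1,1,3),c["rvec"],c["tvec"],c["intrinsics"],None)[0].reshape(-1,2)
def ray(c,uv):
    R=cv2.Rodrigues(c["rvec"])[0]; d=R.T@np.linalg.solve(c["intrinsics"],[uv[0],uv[1],1.]); o=-R.T@np.array(c["tvec"]).ravel(); return o,d
def onz(c,uv,z):
    o,d=ray(c,uv); return o+d*(z-o[2])/d[2]
def tri(c1,u1,c2,u2):
    o1,d1=ray(c1,u1);o2,d2=ray(c2,u2);d1/=np.linalg.norm(d1);d2/=np.linalg.norm(d2)
    s=np.linalg.lstsq(np.c_[d1,-d2],o2-o1,rcond=None)[0]
    a=o1+s[0]*d1;b=o2+s[1]*d2; return (a+b)/2,np.linalg.norm(a-b)
def crop(c,x0,y0,x1,y1,k,f): cv2.imwrite(f,cv2.resize(np.ascontiguousarray(c["color"][y0:y1,x0:x1,::-1]),None,fx=k,fy=k,interpolation=cv2.INTER_CUBIC))
E
python3 - <<'E'
from h import *
d=load("c0.pkl");s,t=d["side"],d["top"]
np.set_printoptions(precision=4,suppress=True)
for n,c in d.items():
    print(n,"cam",ray(c,(0,0))[0],proj(c,[[.248,.49,.172],[0,0,0],[.3,0,0],[.3,.3,0]]))
for uv in [(205,124),(222,137),(308,209),(307,260),(345,100),(345,285),(55,100)]: print(uv,onz(t,uv,0))
crop(t,170,90,360,290,3,"pics/t0c.png")
crop(s,130,110,330,330,3,"pics/s0c.png") 
crop(t,180,100,245,170,9,"pics/t0h.png")
E
```

```text
side cam [ 0.2667 -0.8127  0.7424] [[107.9459  32.9768]
 [ 13.4668 222.6272]
 [158.3184 199.0303]
 [143.3015 123.7898]]
top cam [ 0.3847 -0.1491  1.019 ] [[-61.0209 285.0866]
 [187.004  382.0011]
 [192.2743 258.0659]
 [ 72.3482 255.3515]]
(205, 124) [ 0.6473 -0.0183  0.    ]
(222, 137) [ 0.614 -0.064  0.   ]
(308, 209) [ 0.4317 -0.2922  0.    ]
(307, 260) [ 0.3017 -0.2913  0.    ]
(345, 100) [ 0.7245 -0.3873  0.    ]
(345, 285) [ 0.2412 -0.389   0.    ]
(55, 100) [0.6987 0.374  0.    ]
```

View pics/s0c.png

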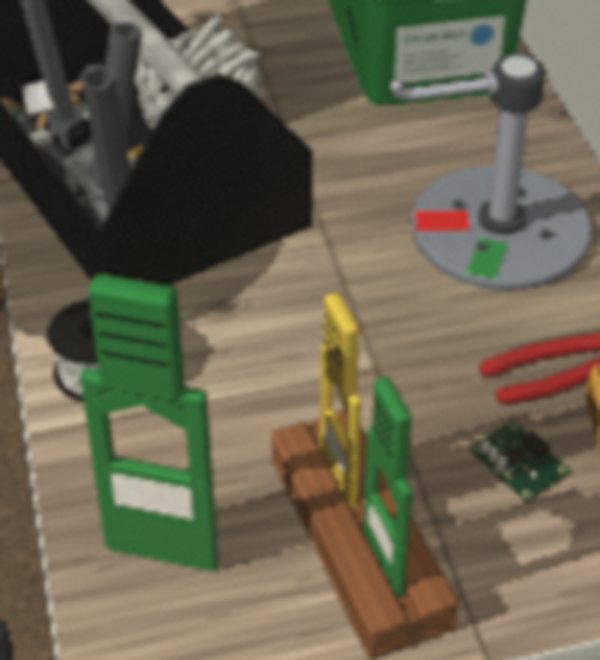

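View pics/t0c.png

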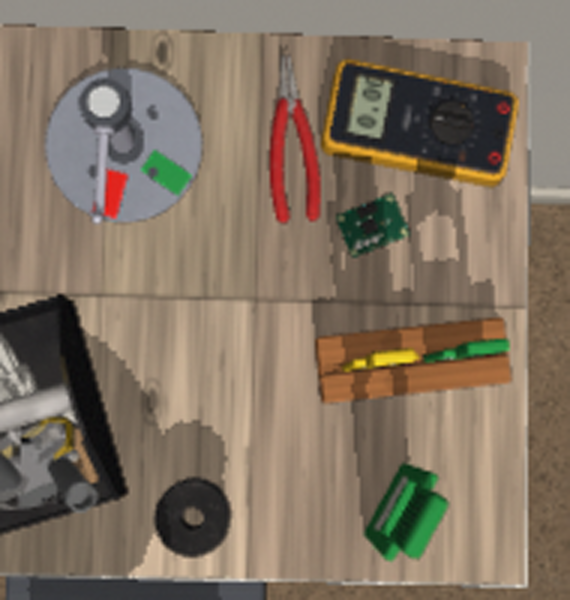

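View pics/t0h.png

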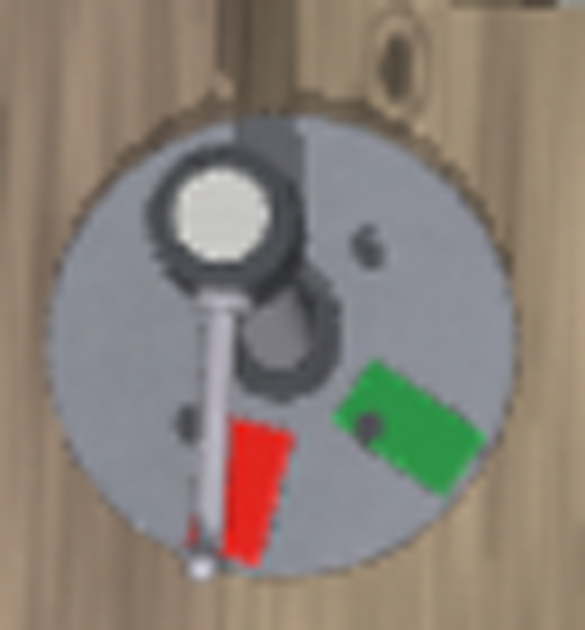

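```bash
python3 - <<'E'
from h import *
np.set_printoptions(precision=4,suppress=True)
d=load("c0.pkl");s,t=d["side"],d["top"]
hs=cv2.cvtColor(t["color"],cv2.COLOR_RGB2HSV)
def comps(hs,lo,hi,box,mn=15):
    m=cv2.inRange(hs,lo,hi); x0,y0,x1,y1=box; mm=np.zeros_like(m); mm[y0:y1,x0:x1]=m[y0:y1,x0:x1]
    n,l,st,ce=cv2.connectedComponentsWithStats(mm)
    return [(st[i],ce[i],l==i) for i in range(1,n) if st[i][4]>=mn]
hb=(180,100,245,170)
g=comps(hs,(45,100,50),(80,255,255),hb)
r=comps(hs,(0,150,80),(8,255,255),hb)
# foot: bluish grey
f=comps(hs,(95,10,60),(135,90,200),hb,200)
for x in f: print("foot",x[0],x[1])
m=max(f,key=lambda x:x[0][4])[2].astype(np.uint8)
pts=cv2.convexHull(np.argwhere(m)[:,::-1].astype(np.int32)).reshape(-1,2)
W=np.array([onz(t,p,0.010)[:2] for p in pts])
A=np.c_[2*W,np.ones(len(W))];x=np.linalg.lstsq(A,(W**2).sum(1),rcond=None)[0]
print("circle",x[:2],np.sqrt(x[2]+x[0]**2+x[1]**2))
C=x[:2]
for nme,k in(("g",g),("r",r)):
    for a in k:
        P=onz(t,a[1],0.010)[:2]; v=P-C; print(nme,a[0],a[1],P,np.linalg.norm(v),np.arctan2(v[1],v[0]))
        q=np.argwhere(a[2])[:,::-1]; Q=np.array([onz(t,p,.01)[:2] for p in q]); w,V=np.linalg.eigh(np.cov(Q.T)); print(" axis",np.arctan2(V[1,1],V[0,1]),np.sqrt(12*w))
hd=onz(t,(180+221/9,100+213/9),.1525);tip=onz(t,(180+203/9,100+560/9),.150);print("head",hd,"tip",tip,tip-hd,np.arctan2(*(tip-hd)[1::-1]))
b0=onz(t,(180+218/9,100+310/9),.14);b1=onz(t,(180+208/9,100+530/9),.14);print(b0,b1,np.arctan2(*(b1-b0)[1::-1]))
# side check
hs2=(130+517/3,110+67/3);print("head side",hs2,onz(s,hs2,.1525),tri(t,(180+221/9,100+213/9),s,hs2))
print("tip tri",tri(t,(180+203/9,100+560/9),s,(130+397/3,110+88/3)))
# tags
for (n,lo,hi) in(("green",(45,100,40),(85,255,255)),("yellow",(22,130,80),(34,255,255))):
  for a in comps(hs,lo,hi,(270,190,345,225),5): print(n,"top",a[0],a[1])
h2=cv2.cvtColor(s["color"],cv2.COLOR_RGB2HSV)
for (n,lo,hi) in(("green",(45,100,40),(85,255,255)),("yellow",(20,130,80),(34,255,255))):
  for a in comps(h2,lo,hi,(225,200,280,320),5): print(n,"side",a[0],a[1])
crop(t,270,190,345,225,10,"pics/t0g.png"); crop(s,225,200,285,330,6,"pics/s0g.png")
E
```

```text
foot [ 186  113   51   51 1657] [210.1774 136.7664]
circle [ 0.6087 -0.0357] 0.0664129312141276
g [217 140  17  15 118] [225.2373 147.0763] [ 0.5855 -0.0741] 0.044808375756519976 -2.1135724483767664
 axis 0.9427030806168811 [0.0213 0.0397]
r [205 147   7  16  82] [207.5244 153.7805] [ 0.5666 -0.0292] 0.0425572405105402 2.9873878226433126
 axis 3.0318058459569266 [0.0142 0.0388]
head [ 0.6087 -0.0369  0.1525] tip [ 0.5221 -0.0356  0.15  ] [-0.0866  0.0013 -0.0025] 3.1269744411603737
[ 0.5871 -0.0355  0.14  ] [ 0.5313 -0.0353  0.14  ] 3.1370028717839964
head side (302.33333333333337, 132.33333333333334) [ 0.6084 -0.0357  0.1525] (array([ 0.6082, -0.0369,  0.1534]), np.float64(0.0006071352797554707))
tip tri (array([ 0.5222, -0.0355,  0.1492]), np.float64(0.00019290853620255213))
green top [311 203  29   8 109] [326.6147 206.2936]
yellow top [284 206  25   8  98] [297.0816 209.4796]
green side [251 236  16  73 657] [259.4505 267.9041]
yellow side [236 208  14  70 604] [243.4139 240.2666]
```

```bash
sleep 0
```

```text
(no output)
```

View pics/t0g.png

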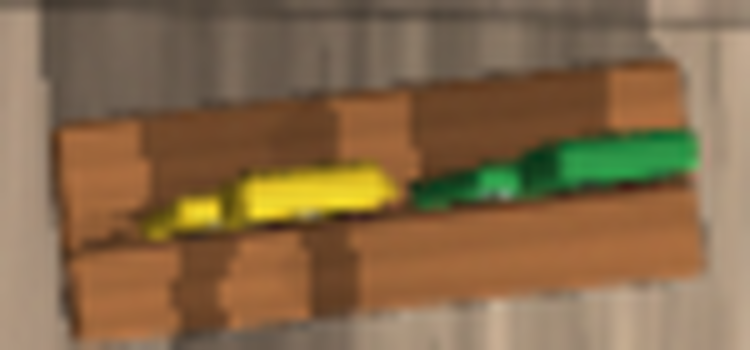

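View pics/s0g.png

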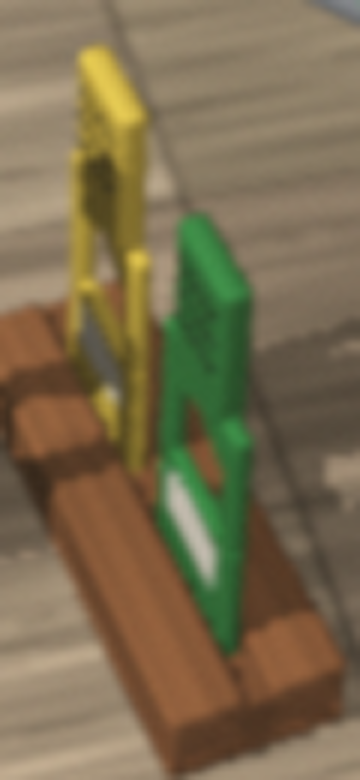

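```bash
python3 - <<'E'
from h import *
np.set_printoptions(precision=4,suppress=True)
d=load("c0.pkl");s,t=d["side"],d["top"]
T=lambda x,y:(270+x/10-.45,190+y/10-.45); S=lambda x,y:(225+x/6-.4,200+y/6-.4)
print("green top tri",tri(t,T(626,157),s,S(217,255)))
print("yellow top tri",tri(t,T(310,190),s,S(112,85)))
for z in(.168,.173): print("top face g",z,onz(t,T(626,157),z),onz(s,S(217,255),z),"y",onz(t,T(310,190),z),onz(s,S(112,85),z))
c=[onz(t,T(*p),.03) for p in((57,130),(672,62),(703,275),(78,338))]
print(np.array(c)); 
c=np.array(c)[:,:2]; print("sides",[np.linalg.norm(c[i]-c[(i+1)%4]) for i in range(4)],"dirs",[np.arctan2(*(c[i]-c[j])[::-1]) for i,j in((0,1),(3,2),(0,3),(1,2))],"ctr",c.mean(0))
q=lambda p:onz(t,(180+p[0]/9-.45,100+p[1]/9-.45),.01)[:2]
a=(q((375,360))+q((335,415)))/2;b=(q((485,437))+q((443,495)))/2;C=np.array([.6085,-.0362])
print("green ends",a,b,[np.arctan2(*(v)[::-1]) for v in (b-a,a-C,b-C)],[np.linalg.norm(v-C) for v in(a,b)])
#slot bottom edge: side view where green meets rack
print("big tag top",tri(t,(170+420/3,90+470/3),s,(130+135/3,110+285/3)))
hs=cv2.cvtColor(t["color"],cv2.COLOR_RGB2HSV)
m=cv2.inRange(hs[138:158,214:238],(45,80,40),(85,255,255)); m=cv2.morphologyEx(m,cv2.MORPH_CLOSE,np.ones((3,3)));r=cv2.minAreaRect(np.argwhere(m)[:,::-1].astype(np.float32));print(r)
P=onz(t,(r[0][0]+214,r[0][1]+138),.01);print(P,np.arctan2(*(P[:2]-C)[::-1]))
E
```

```text
green top tri (array([ 0.4338, -0.321 ,  0.1683]), np.float64(0.0009420540086827775))
yellow top tri (array([ 0.4243, -0.2525,  0.1672]), np.float64(0.00040184405863317))
top face g 0.168 [ 0.4334 -0.3209  0.168 ] [ 0.4344 -0.3208  0.168 ] y [ 0.4245 -0.2525  0.168 ] [ 0.4239 -0.2533  0.168 ]
top face g 0.173 [ 0.4331 -0.3199  0.173 ] [ 0.4329 -0.325   0.173 ] y [ 0.4242 -0.2519  0.173 ] [ 0.4225 -0.2581  0.173 ]
[[ 0.4443 -0.2054  0.03  ]
 [ 0.4655 -0.3603  0.03  ]
 [ 0.4122 -0.3684  0.03  ]
 [ 0.3926 -0.2118  0.03  ]]
sides [np.float64(0.15627953537626516), np.float64(0.053971085332477735), np.float64(0.15781261316488437), np.float64(0.05213053914273245)] dirs [np.float64(1.7071326367774264), np.float64(1.6954737464021985), np.float64(0.12230765359731205), np.float64(0.15099384531974386)] ctr [ 0.4286 -0.2865]
green ends [ 0.5968 -0.0576] [ 0.5749 -0.0896] [np.float64(-2.1714635949686523), np.float64(-2.0718207624073153), np.float64(-2.13299765113754)] [np.float64(0.024399906487534616), np.float64(0.06311695477496428)]
big tag top (array([ 0.3295, -0.2643,  0.2215]), np.float64(0.03352530311378816))
((10.961538314819336, 9.307692527770996), (15.254256248474121, 8.320503234863281), 33.6900634765625)
[ 0.5849 -0.0734  0.01  ] -2.1359943594902235
```

```bash
cat >> h.py <<'E'
from scipy.spatial.transform import Rotation as Rn
def rel(obs,p,yaw):
    R=Rn.from_euler('xyz',obs["eef_rot"]); T=Rn.from_euler('xyz',[np.pi,0,yaw])
    rv=(R.inv()*T).as_rotvec()/(np.pi/2); sh=R.inv().apply(np.array(p)-obs["ee_pos"])/.5
    return np.r_[rv,sh].round(4)
E
python3 - <<'E'
from h import *
from station import get_obs
o=get_obs(); print(rel(o,[.30,.40,.38],1.35)); print(rel(o,[.35,.2,.38],1.3))
d=load("c0.pkl");s,t=d["side"],d["top"]
crop(t,285,235,330,285,12,"pics/t0b.png")
for z in(.19,.208,.22): print(z,onz(s,(174.3,204.7),z))
E
```

```text
[-6.000e-04  4.000e-04  8.421e-01 -1.738e-01 -1.152e-01 -4.162e-01]
[-6.000e-04  4.000e-04  8.740e-01 -4.438e-01 -4.268e-01 -4.159e-01]
0.19 [ 0.31471818 -0.22759261  0.19      ]
0.208 [ 0.31315274 -0.24665645  0.208     ]
0.22 [ 0.31210911 -0.25936567  0.22      ]
```

View pics/t0b.png

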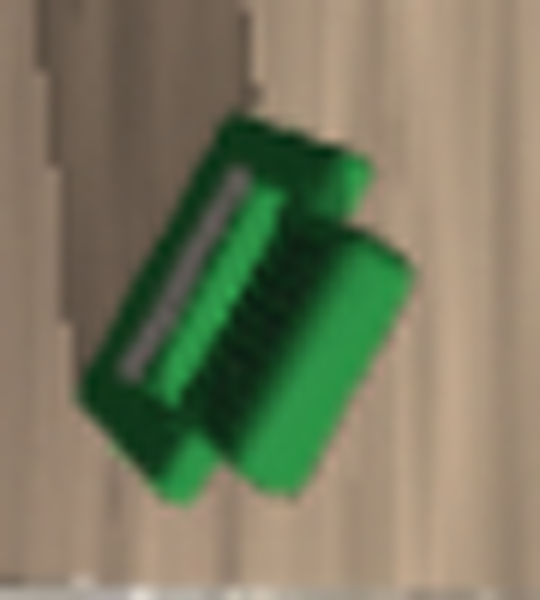

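```bash
python3 - <<'E'
from h import *
d=load("c0.pkl");s,t=d["side"],d["top"]
print(tri(t,(313,264.6),s,(174.5,205)),tri(t,(318,258),s,(188.5,206)))
E
```

```text
(array([ 0.31157836, -0.27114099,  0.23040068]), np.float64(0.0003760972433618829)) (array([ 0.32802437, -0.28087875,  0.23351381]), np.float64(0.005987324810627657))
```

servo_tool:
  moves:
    - [[0,0,0.84,-0.17,-0.12,-0.42,0],[0,0,0.84,-0.17,-0.12,-0.42,0],[0,0,0.84,-0.17,-0.12,-0.42,0],[0,0,0.84,-0.17,-0.12,-0.42,0],[0,0,0.84,-0.17,-0.12,-0.42,0],[0,0,0.84,-0.17,-0.12,-0.42,0],[0,0,0.84,-0.17,-0.12,-0.42,0],[0,0,0.84,-0.17,-0.12,-0.42,0],[0,0,0.84,-0.17,-0.12,-0.42,0],[0,0,0.84,-0.17,-0.12,-0.42,0],[0,0,0.84,-0.17,-0.12,-0.42,0]]
  squeeze: 10

```text
time_s: 1.02
ee_pos: [0.2972, 0.3986, 0.3816]
eef_rot: [-3.141, 0.002, 1.346]
force: [0.1, 0.2, -0.4]
grip_width: 0.0943
```

```bash
python3 - <<'E'
from h import *
from station import get_obs
d=load("c0.pkl");s,t=d["side"],d["top"]
print(onz(t,(285+415/12,235+265/12),.23),onz(t,(285+345/12,235+225/12),.23))
o=get_obs(); print(rel(o,[.5565,-.0355,.36],0))
E
```

```text
[ 0.32665638 -0.28412169  0.23      ] [ 0.3329041  -0.27246782  0.23      ]
[ 3.000e-04  1.100e-03  8.570e-01 -7.308e-01  6.990e-01  4.400e-02]
```

servo_tool:
  moves:
    - [[0,0,0.85,-0.73,0.7,0.04,0],[0,0,0.85,-0.73,0.7,0.04,0],[0,0,0.85,-0.73,0.7,0.04,0],[0,0,0.85,-0.73,0.7,0.04,0],[0,0,0.85,-0.73,0.7,0.04,0],[0,0,0.85,-0.73,0.7,0.04,0],[0,0,0.85,-0.73,0.7,0.04,0],[0,0,0.85,-0.73,0.7,0.04,0],[0,0,0.85,-0.73,0.7,0.04,0],[0,0,0.85,-0.73,0.7,0.04,0],[0,0,0.85,-0.73,0.7,0.04,0],[0,0,0.85,-0.73,0.7,0.04,0]]

```text
time_s: 2.02
ee_pos: [0.5545, -0.032, 0.3619]
eef_rot: [3.14, 0.001, 0.005]
force: [-0.5, -0.6, 0.5]
grip_width: 0.0943
```

```bash
python3 - <<'E'
from h import *
from station import get_obs
o=get_obs(); print(o["qpos"],rel(o,[.5565,-.0355,.18],0),rel(o,[.5565,-.0355,.121],0))
E
```

```text
[-1.22871601e-01  2.53661697e-01  1.15067489e+00 -1.44109033e-03
  1.73831691e+00  1.44312694e+00] [0.0008 0.0008 0.0029 0.0045 0.0065 0.3638] [0.0008 0.0008 0.0029 0.0046 0.0063 0.4818]
```

servo_tool:
  moves:
    - [[0,0,0,0.005,0.006,0.08,0],[0,0,0,0.005,0.006,0.16,0],[0,0,0,0.005,0.006,0.24,0],[0,0,0,0.005,0.006,0.32,0],[0,0,0,0.005,0.006,0.38,0],[0,0,0,0.005,0.006,0.43,0],[0,0,0,0.005,0.006,0.48,0],[0,0,0,0.005,0.006,0.48,0],[0,0,0,0.005,0.006,0.48,0]]

```text
time_s: 2.77
ee_pos: [0.5563, -0.0353, 0.1216]
eef_rot: [3.141, 0.003, 0.005]
force: [0.0, 1.3, 1.0]
grip_width: 0.0942
```

```bash
python3 - <<'E'
from h import *
from station import get_obs,camera
import pickle
d={n:camera(n) for n in("side","top")};pickle.dump(d,open("c1.pkl","wb"))
crop(d["side"],180,60,380,220,4,"pics/s1.png");crop(d["top"],150,60,290,200,4,"pics/t1.png")
E
```

```text
(no output)
```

View pics/s1.png

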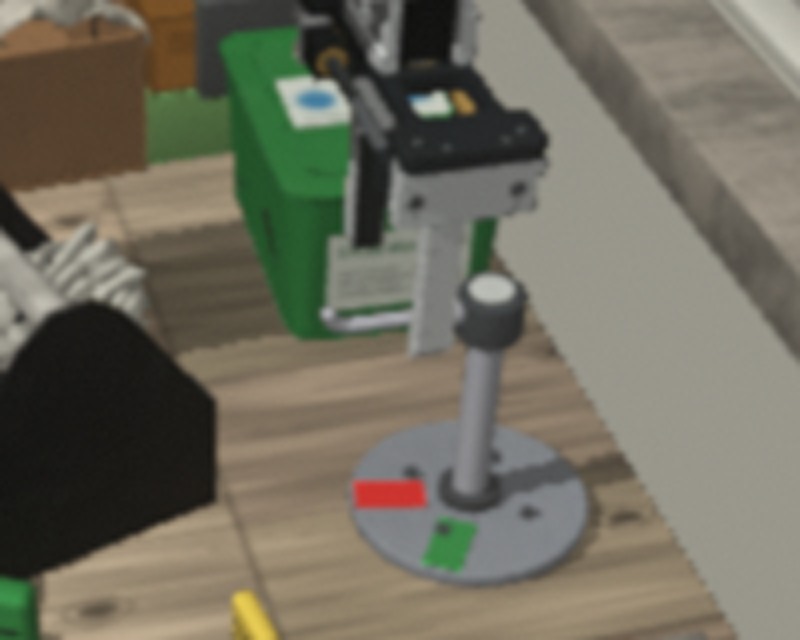

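View pics/t1.png

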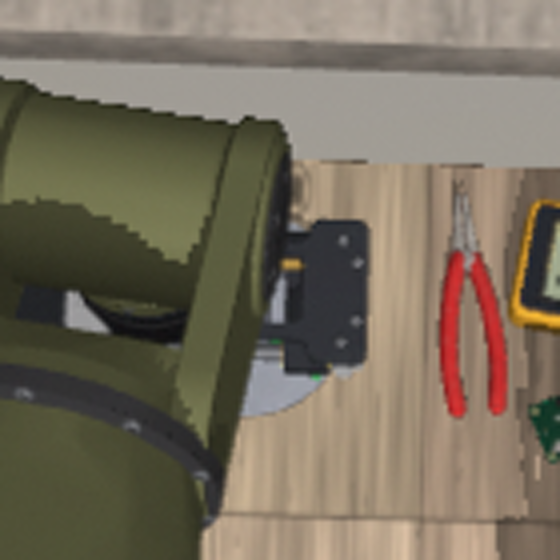

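servo_tool:
  moves:
    - [[0,0,0,0,0,0,1],[0,0,0,0,0,0,1],[0,0,0,0,0,0,1],[0,0,0,0,0,0,1],[0,0,0,0,0,0,1],[0,0,0,0,0,0,1],[0,0,0,0,0,0,1],[0,0,0,0,0,0,1]]
  squeeze: 10

```text
time_s: 3.53
ee_pos: [0.5574, -0.0354, 0.1236]
eef_rot: [3.14, -0.001, 0.005]
force: [0.5, 0.1, 0.1]
grip_width: 0.044
```

```bash
python3 - <<'E'
from h import *
from station import get_obs
o=get_obs(); print(o["ee_pos"],o["grip_width"],o["force"])
C=np.array([.6085,-.0362]); v=o["ee_pos"][:2]-C; y0=o["eef_rot"][2]
a0=np.arctan2(v[1],v[0])%(2*np.pi); print("a0",a0,"yaw",y0)
for k in range(1,13):
    a=1.02*k/12; w=Rn.from_euler('z',a).apply([*v,0]); print(k,rel(o,[*(C+w[:2]),o["ee_pos"][2]],y0+a).round(3).tolist())
E
```

```text
[ 0.55744355 -0.03543526  0.12360475] 0.044020301921070565 [0.47578869 0.06760564 0.10716167]
a0 3.126615479570095 yaw 0.004553092177804752
1 [0.001, -0.0, -0.054, 0.0, 0.009, 0.0]
2 [0.001, -0.0, -0.108, 0.001, 0.017, 0.0]
3 [0.001, -0.0, -0.162, 0.003, 0.026, 0.0]
4 [0.001, -0.0, -0.216, 0.005, 0.034, 0.0]
5 [0.001, -0.0, -0.271, 0.008, 0.042, 0.0]
6 [0.001, -0.0, -0.325, 0.012, 0.05, 0.0]
7 [0.001, -0.0, -0.379, 0.016, 0.058, 0.0]
8 [0.001, -0.0, -0.433, 0.022, 0.065, 0.0]
9 [0.001, -0.0, -0.487, 0.027, 0.071, 0.0]
10 [0.001, -0.0, -0.541, 0.033, 0.077, 0.0]
11 [0.001, 0.0, -0.595, 0.04, 0.083, 0.0]
12 [0.001, 0.0, -0.649, 0.047, 0.088, 0.0]
```

Still closing.

servo_tool:
  moves:
    - [[0,0,0,0,0,0,1],[0,0,0,0,0,0,1],[0,0,0,0,0,0,1],[0,0,0,0,0,0,1],[0,0,0,0,0,0,1],[0,0,0,0,0,0,1],[0,0,0,0,0,0,1],[0,0,0,0,0,0,1]]

```text
time_s: 4.2
ee_pos: [0.5574, -0.0354, 0.1236]
eef_rot: [3.14, -0.001, 0.005]
force: [-0.4, 1.0, -0.4]
grip_width: 0.0008
```

```bash
python3 - <<'E'
from h import *
from station import get_obs,camera
import pickle
d={n:camera(n) for n in("side","top")};pickle.dump(d,open("c2.pkl","wb"))
crop(d["side"],240,90,340,170,8,"pics/s2.png")
print(proj(d["side"],[get_obs()["ee_pos"],[.5574,-.0354,.14]]))
E
```

```text
[[278.01619379 146.90686519]
 [278.49731196 140.54810676]]
```

View pics/s2.png

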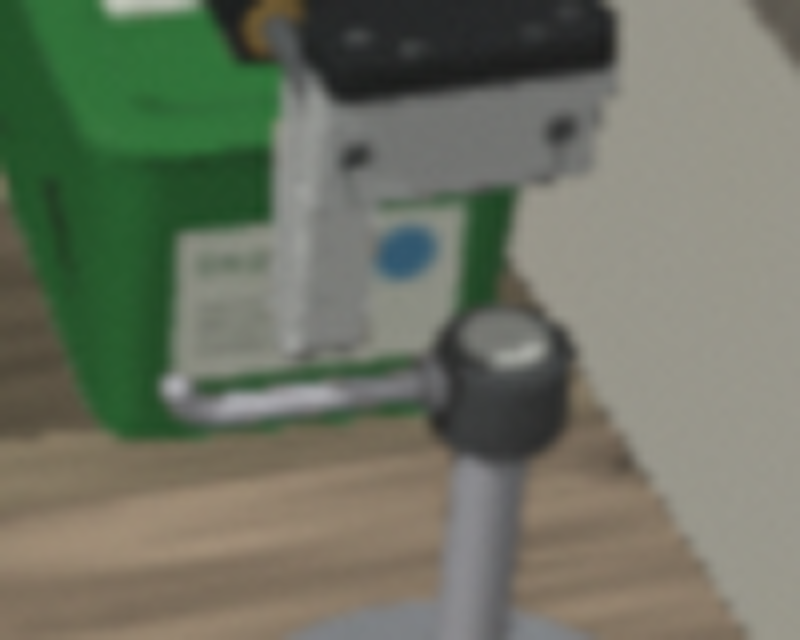

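```bash
python3 - <<'E'
from h import *
from station import get_obs
s=load("c2.pkl")["side"]; s1=load("c1.pkl")["side"]
o=get_obs();print(o)
print("open near tip expected z.1216",proj(s1,[[.5563-.008,-.0353-.0595,.1216],[.5563+.008,-.0353-.0595,.1216],[.5563,-.0353-.047,.1216]]))
def ony(c,uv,y):
    a,b=ray(c,uv); return a+b*(y-a[1])/b[1]
print("closed tip pixel at y=-.0354..",ony(s,(280,134),-.0354),ony(s,(280,134),-.047),onz(s,(280,134),.1236))
print("open tip",ony(s1,(287.5,148.7),-.09))
E
```

```text
{'time_s': 4.3, 'qpos': array([-1.28226395e-01,  3.61846825e-01,  1.55582504e+00, -1.53065467e-03,
        1.22301839e+00,  1.43858045e+00]), 'joint_vel': array([-0.00106705,  0.00163047, -0.00015369,  0.00056686,  0.00179046,
        0.00026089]), 'tau': array([-8.48162272e-04, -5.54252815e+01, -3.40100384e+01,  2.05223932e-02,
       -7.38018472e-02,  1.80435077e-04]), 'ee_pos': array([ 0.55743251, -0.03540963,  0.12359965]), 'eef_rot': array([ 3.14004681e+00, -7.04381301e-04,  4.51104330e-03]), 'force': array([-0.42635101, -0.14321563,  0.47794508]), 'moment': array([ 0.01250133,  0.16202589, -0.0716173 ]), 'grip_width': 0.0006191764597015309}
open near tip expected z.1216 [[282.68571264 165.71331099]
 [290.24222815 164.52614999]
 [284.50607547 161.33999553]]
closed tip pixel at y=-.0354.. [ 0.55955696 -0.0354      0.15617203] [ 0.55518596 -0.047       0.16492132] [0.57582941 0.00778469 0.1236    ]
open tip [ 0.5571054  -0.09        0.15913473]
```

```bash
python3 - <<'E'
from h import *
d=load("c1.pkl");s,t=d["side"],d["top"]
print(tri(t,(241.7,115.5),s,(316,91)),tri(t,(240.5,151),s,(280,97)))
crop(s,255,75,325,160,7,"pics/s1b.png");crop(t,205,105,255,160,10,"pics/t1b.png")
E
```

```text
(array([ 0.58664041, -0.12412955,  0.30396319]), np.float64(0.001091887943125684)) (array([ 0.52100124, -0.12394333,  0.30089389]), np.float64(0.0003332725323786103))
```

View pics/s1b.png

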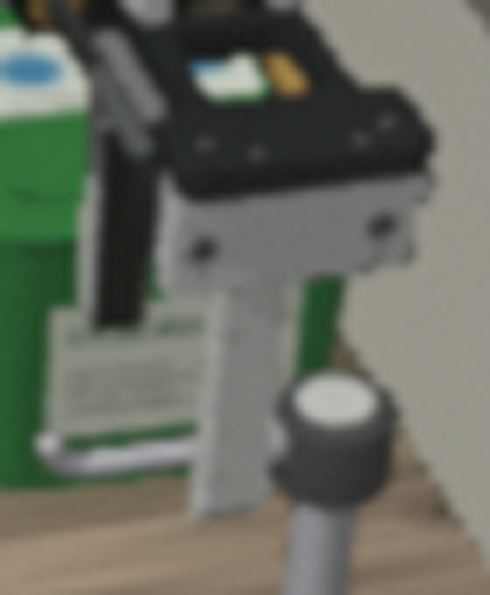

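View pics/t1b.png

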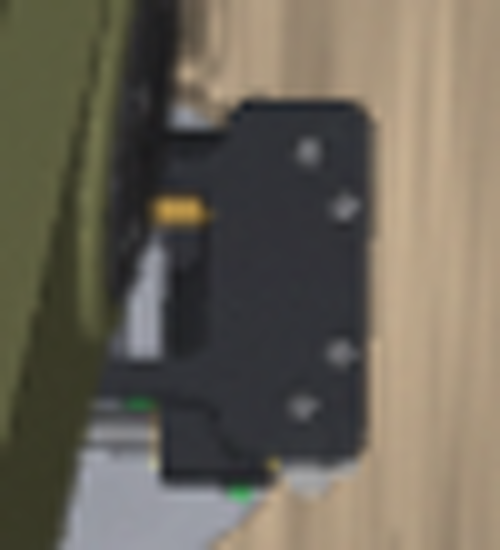

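The reported TCP was z = 0.124. The side view puts the fingertips about 40 mm higher, above the bar, and the jaws closed on nothing. The x and y agree: the body edge triangulates to y = -0.124, as expected. I'll reopen, go down 42 mm, and check by eye.

servo_tool:
  moves:
    - [[0,0,0,0,0,0,0.2],[0,0,0,0,0,0,0.2],[0,0,0,0,0,0,0.2],[0,0,0,0,0,0,0.2],[0,0,0,0,0,0,0.2],[0,0,0,0,0,0,0.2],[0,0,0,0,0,0.02,0.2],[0,0,0,0,0,0.04,0.2],[0,0,0,0,0,0.06,0.2],[0,0,0,0,0,0.08,0.2],[0,0,0,0,0,0.084,0.2],[0,0,0,0,0,0.084,0.2]]

```text
time_s: 5.3
ee_pos: [0.5569, -0.0354, 0.0804]
eef_rot: [3.14, 0.001, 0.005]
force: [-0.3, -0.3, -0.0]
grip_width: 0.0747
```

```bash
python3 - <<'E'
from h import *
from station import get_obs,camera
import pickle
d={n:camera(n) for n in("side",)};pickle.dump(d,open("c3.pkl","wb"))
crop(d["side"],240,75,340,170,7,"pics/s3.png")
E
```

```text
(no output)
```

View pics/s3.png

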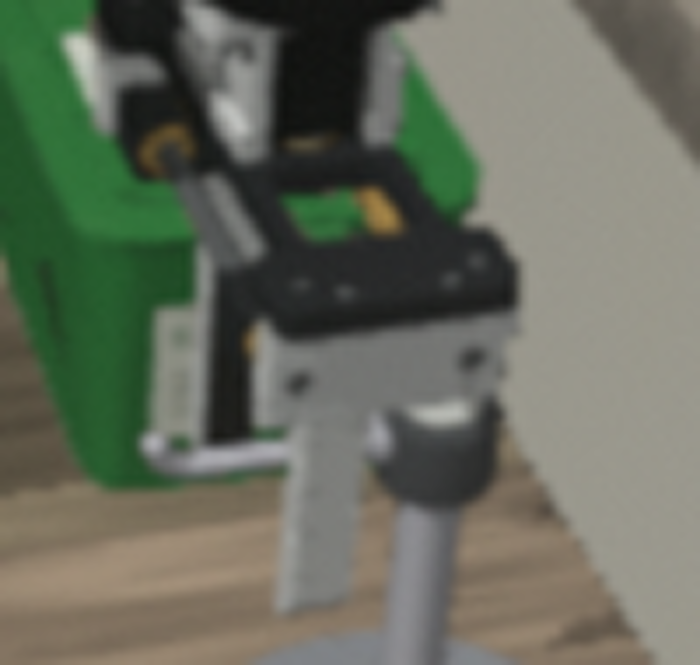

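```bash
python3 - <<'E'
from h import *
s=load("c3.pkl")["side"]
def ony(c,uv,y):
    a,b=ray(c,uv); return a+b*(y-a[1])/b[1]
print(ony(s,(284.5,162.1),-.085),ony(s,(272.5,138.6),.002))
E
```

```text
[ 0.55536634 -0.085       0.12190689] [0.55731487 0.002      0.11859003]
```

Both fingertips are now at about z 0.120, either side of the bar: the near tip at (284,162) and the far one at (273,139). That makes the z bias about +0.040. Closing.

servo_tool:
  moves:
    - [[0,0,0,0,0,0,1],[0,0,0,0,0,0,1],[0,0,0,0,0,0,1],[0,0,0,0,0,0,1],[0,0,0,0,0,0,1],[0,0,0,0,0,0,1],[0,0,0,0,0,0,1],[0,0,0,0,0,0,1],[0,0,0,0,0,0,1],[0,0,0,0,0,0,1],[0,0,0,0,0,0,1],[0,0,0,0,0,0,1]]

```text
time_s: 6.35
ee_pos: [0.5573, -0.0354, 0.0812]
eef_rot: [3.14, 0.0, 0.005]
force: [-1.1, 0.9, -0.3]
grip_width: 0.0075
```

```bash
python3 - <<'E'
from h import *
from station import get_obs
o=get_obs(); print(o["ee_pos"],o["grip_width"],o["force"])
C=np.array([.6085,-.0362]); v=o["ee_pos"][:2]-C; y0=o["eef_rot"][2]
a0=np.arctan2(v[1],v[0])%(2*np.pi); print("a0",a0,"yaw",y0)
for k in range(1,13):
    a=(2*np.pi-2.135-a0)*k/12; w=Rn.from_euler('z',a).apply([*v,0]); print(k,rel(o,[*(C+w[:2]),o["ee_pos"][2]],y0+a).round(3).tolist())
E
```

```text
[ 0.55725937 -0.03535591  0.08120036] 0.007535731761956429 [-1.14756445  0.91330716 -0.33484975]
a0 3.12512111763745 yaw 0.004600855868072573
1 [0.001, 0.0, -0.054, 0.0, 0.009, 0.0]
2 [0.001, 0.0, -0.109, 0.001, 0.017, 0.0]
3 [0.001, 0.0, -0.163, 0.003, 0.026, 0.0]
4 [0.001, 0.0, -0.217, 0.005, 0.034, 0.0]
5 [0.001, 0.0, -0.271, 0.008, 0.043, 0.0]
6 [0.001, 0.0, -0.326, 0.012, 0.05, 0.0]
7 [0.001, 0.0, -0.38, 0.016, 0.058, 0.0]
8 [0.001, 0.0, -0.434, 0.022, 0.065, 0.0]
9 [0.001, 0.0, -0.488, 0.027, 0.072, 0.0]
10 [0.001, 0.0, -0.543, 0.033, 0.078, 0.0]
11 [0.001, 0.0, -0.597, 0.04, 0.084, 0.0]
12 [0.001, 0.001, -0.651, 0.047, 0.088, 0.0]
```

servo_tool:
  moves:
    - [[0,0,-0.054,0,0.009,0,1],[0,0,-0.109,0.001,0.017,0,1],[0,0,-0.163,0.003,0.026,0,1],[0,0,-0.217,0.005,0.034,0,1],[0,0,-0.271,0.008,0.043,0,1],[0,0,-0.326,0.012,0.05,0,1],[0,0,-0.38,0.016,0.058,0,1],[0,0,-0.434,0.022,0.065,0,1],[0,0,-0.488,0.027,0.072,0,1],[0,0,-0.543,0.033,0.078,0,1],[0,0,-0.597,0.04,0.084,0,1],[0,0,-0.651,0.047,0.088,0,1]]

```text
time_s: 7.35
ee_pos: [0.5814, -0.079, 0.0812]
eef_rot: [3.141, 0.0, 1.031]
force: [1.5, 1.8, 0.3]
grip_width: 0.0076
```

servo_tool:
  moves:
    - [[0,0,0,0,0,0,1]]

```text
time_s: 7.43
ee_pos: [0.582, -0.0793, 0.0812]
eef_rot: [3.14, 0.0, 1.035]
force: [1.4, -3.1, 0.0]
grip_width: 0.0076
```

```bash
python3 - <<'E'
from h import *
from station import get_obs,camera
import pickle
d={n:camera(n) for n in("side",)};pickle.dump(d,open("c4.pkl","wb"))
crop(d["side"],240,75,360,220,5,"pics/s4.png")
o=get_obs();C=np.array([.6085,-.0362]); v=o["ee_pos"][:2]-C
print(o["ee_pos"],o["eef_rot"],np.arctan2(v[1],v[0]),np.linalg.norm(v),o["grip_width"],o["force"])
E
```

```text
[ 0.58191188 -0.07926182  0.08125133] [3.13989065e+00 1.96224204e-04 1.03052335e+00] -2.1239413184809566 0.050608774923502665 0.0075176812306220414 [ 3.5497563  -1.40343582 -0.46239146]
```

View pics/s4.png

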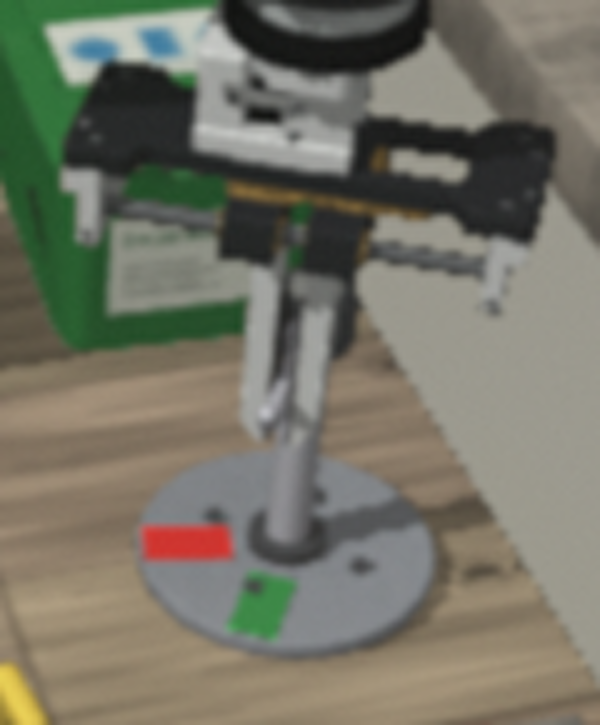

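servo_tool:
  moves:
    - [[0,0,0,0,0,0,0.4],[0,0,0,0,0,0,0.4],[0,0,0,0,0,0,0.4],[0,0,0,0,0,0,0.4],[0,0,0,0,0,0,0.4],[0,0,0,0,0,0,0.4],[0,0,0,0,0,-0.08,0.4],[0,0,0,0,0,-0.16,0.4],[0,0,0,0,0,-0.24,0.4],[0,0,0,0,0,-0.32,0.4],[0,0,0,0,0,-0.4,0.4],[0,0,0,0,0,-0.4,0.4]]

```text
time_s: 8.48
ee_pos: [0.5833, -0.0794, 0.2898]
eef_rot: [3.129, -0.004, 1.03]
force: [0.3, -0.2, 0.8]
grip_width: 0.0566
```

```bash
python3 - <<'E'
from h import *
from station import get_obs
o=get_obs(); print(rel(o,[.434,-.321,.24],1.705))
E
```

```text
[ 8.700e-03  4.000e-04 -4.295e-01 -5.684e-01 -8.600e-03  9.730e-02]
```

servo_tool:
  moves:
    - [[0.008,0,-0.43,-0.57,-0.009,0.1,0.4],[0.008,0,-0.43,-0.57,-0.009,0.1,0.4],[0.008,0,-0.43,-0.57,-0.009,0.1,0.4],[0.008,0,-0.43,-0.57,-0.009,0.1,0.4],[0.008,0,-0.43,-0.57,-0.009,0.1,0.4],[0.008,0,-0.43,-0.57,-0.009,0.1,0.4],[0.008,0,-0.43,-0.57,-0.009,0.1,0.4],[0.008,0,-0.43,-0.57,-0.009,0.1,0.4],[0.008,0,-0.43,-0.57,-0.009,0.1,0.4],[0.008,0,-0.43,-0.57,-0.009,0.1,0.4]]

```text
time_s: 9.32
ee_pos: [0.4335, -0.3215, 0.2386]
eef_rot: [3.141, 0.001, 1.704]
force: [-0.4, -0.1, 0.7]
grip_width: 0.0566
```

```bash
python3 - <<'E'
from h import *
from station import get_obs,camera
import pickle
o=get_obs();print(o["ee_pos"],o["eef_rot"])
d={n:camera(n) for n in("side","top")};pickle.dump(d,open("c5.pkl","wb"))
s,t=d["side"],d["top"]
crop(t,180,100,245,170,8,"pics/t5h.png")
crop(s,200,100,350,330,2.6,"pics/s5.png"); crop(s,250,100,340,220,5,"pics/s5h.png")
crop(t,200,90,360,290,3,"pics/t5.png")
E
```

```text
[ 0.4334727  -0.32146809  0.23857304] [3.14075887e+00 7.02932789e-04 1.70428064e+00]
```

View pics/t5h.png

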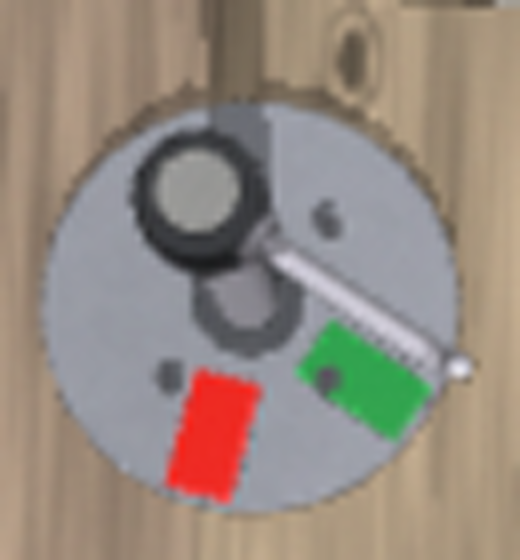

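View pics/s5.png

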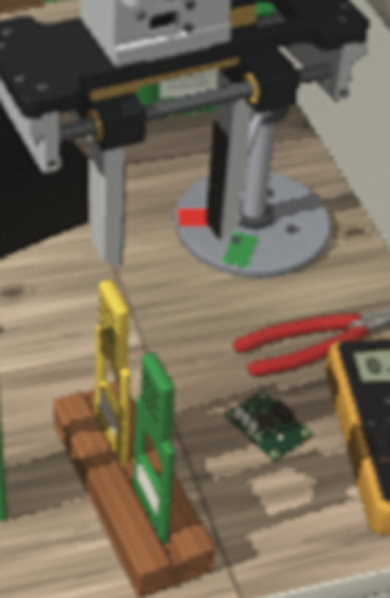

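View pics/t5.png

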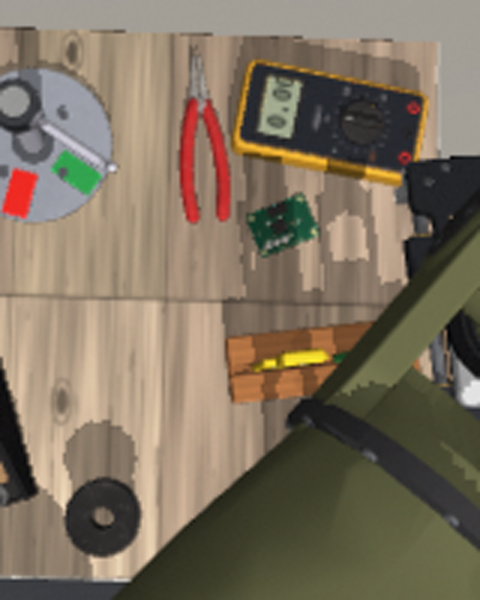

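View pics/s5h.png

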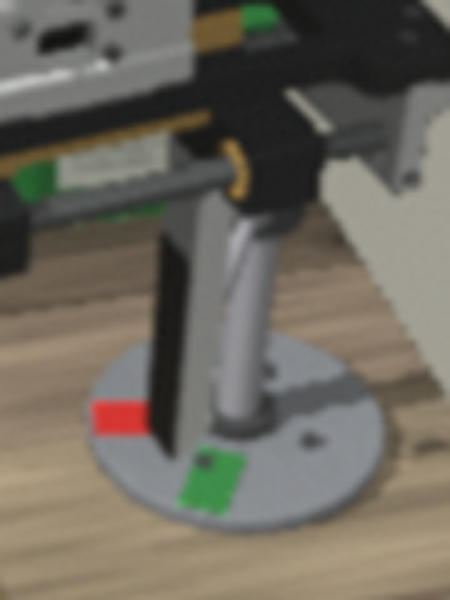

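Now I'll measure the hook angle with all of the red and green marks visible. I'll also find where the fingertips are: at (240,201) and (276,192) in side.

```bash
python3 - <<'E'
from h import *
np.set_printoptions(precision=4,suppress=True)
d=load("c5.pkl");s,t=d["side"],d["top"]
k=8
hs=cv2.cvtColor(t["color"],cv2.COLOR_RGB2HSV)
C=np.array([.6085,-.0362])
for n,lo,hi in(("g",(45,80,40),(85,255,255)),("r",(0,130,80),(10,255,255))):
    m=np.zeros(hs.shape[:2],np.uint8); m[138:168,195:238]=cv2.inRange(hs[138:168,195:238],lo,hi); m=cv2.morphologyEx(m,cv2.MORPH_CLOSE,np.ones((3,3)))
    r=cv2.minAreaRect(np.argwhere(m)[:,::-1].astype(np.float32)); mo=cv2.moments(m,True); ce=(mo["m10"]/mo["m00"],mo["m01"]/mo["m00"])
    for uv in (r[0],ce):
        P=onz(t,uv,.01)[:2]; v=P-C; print(n,uv,P,np.linalg.norm(v),np.arctan2(v[1],v[0])%6.2832)
h=onz(t,(180+197/k-.45,100+190/k-.45),.1525); 
b0=onz(t,(180+280/k-.45,100+255/k-.45),.14);b1=onz(t,(180+425/k-.45,100+350/k-.45),.14);tip=onz(t,(180+459/k-.45,100+368/k-.45),.15)
an=lambda a:np.arctan2(a[1],a[0])%6.2832
print(h,b0,b1,tip,"bar",an(b1-b0),"tip-h",an(tip-h),"tip-C",an(tip[:2]-C),"b1-C",an(b1[:2]-C))
for uv in ((238.5,201),(200+110/2.6,100+262/2.6)): 
  print(onz(s,uv,.28))
# line: near finger tip at y? jaw along x
def ony(c,uv,y):
    a,b=ray(c,uv); return a+b*(y-a[1])/b[1]
print(ony(s,(239,201),-.321-.012),ony(s,(284,192),-.321))
E
```

```text
g (224.96151733398438, 147.3076934814453) [ 0.5849 -0.0734] 0.04406271854835152 4.147204905073577
g (225.13953488372093, 147.24031007751938) [ 0.5851 -0.0739] 0.044344710360848354 4.156301197561727
r (206.00003051757812, 154.00001525878906) [ 0.5659 -0.0253] 0.0439402577105345 2.8910596710590597
r (206.07142857142858, 154.11111111111111) [ 0.5656 -0.0255] 0.04416825504149906 2.896923660311399
[ 0.6095 -0.036   0.1525] [ 0.5948 -0.0585  0.14  ] [ 0.5688 -0.1002  0.14  ] [ 0.5619 -0.1104  0.15  ] bar 4.155348688730249 tip-h 4.142624503221428 tip-C 4.1514955549019525 b1-C 4.157201363931721
[ 0.3933 -0.3367  0.28  ]
[ 0.3984 -0.3375  0.28  ]
[ 0.3949 -0.333   0.2763] [ 0.4652 -0.321   0.2673]
```

servo_tool:
  moves:
    - [[0,0,0,0.001,0.001,0.05,0.4],[0,0,0,0.001,0.001,0.1,0.4],[0,0,0,0.001,0.001,0.15,0.4],[0,0,0,0.001,0.001,0.2,0.4],[0,0,0,0.001,0.001,0.24,0.4],[0,0,0,0.001,0.001,0.27,0.4],[0,0,0,0.001,0.001,0.287,0.4],[0,0,0,0.001,0.001,0.287,0.4]]

```text
time_s: 10.08
ee_pos: [0.435, -0.3188, 0.094]
eef_rot: [-3.141, -0.001, 1.708]
force: [0.5, 0.2, 0.0]
grip_width: 0.0566
```

```bash
python3 - <<'E'
from h import *
from station import get_obs,camera
import pickle
d={n:camera(n) for n in("side",)};pickle.dump(d,open("c6.pkl","wb"))
crop(d["side"],200,160,320,320,4,"pics/s6.png")
E
```

```text
(no output)
```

View pics/s6.png

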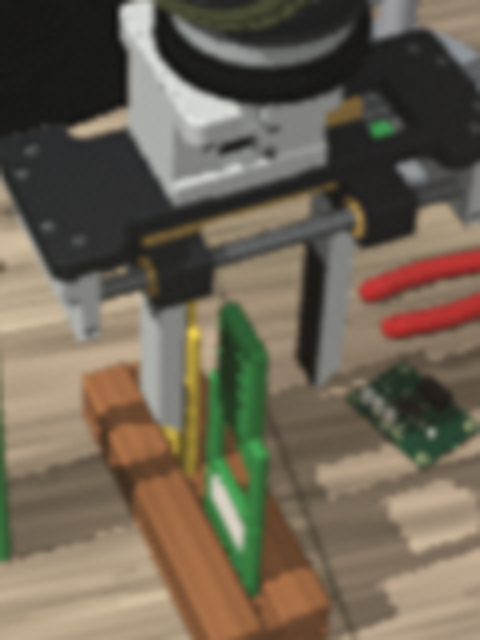

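```bash
python3 - <<'E'
from h import *
from station import get_obs
s=load("c6.pkl")["side"];o=get_obs();print(o["ee_pos"],o["eef_rot"][2])
y=o["eef_rot"][2]; ax=np.array([np.sin(y),-np.cos(y),0]); ay=np.array([np.cos(y),np.sin(y),0])
for off in (.03,.034,.038,.042):
  c=o["ee_pos"]+[0,0,off]
  P=[c-ax*.0283-ay*(-.008)*-1*1 for _ in(0,)]
  pts=[c+sx*ax+sy*ay for sx,sy in((-.0408,-.008),(-.0283,-.008),(-.0408,.008),(-.0283,.008),(.0283,-.008),(.0408,-.008),(.0283,.008))]
  print(off,(proj(s,pts)-[200,160])*4)
print((proj(s,[[.434,-.321,.146],[.434,-.321,.173],[.434,-.321,.168]])-[200,160])*4)
E
```

```text
[ 0.43535088 -0.31936939  0.09535883] 1.7078932701595713
0.03 [[154.80300468 440.25319783]
 [183.77761314 430.98477647]
 [139.75043659 411.19900988]
 [168.4008431  402.19554083]
 [311.54884371 390.11321115]
 [339.03351094 381.32139341]
 [294.78772358 362.47811601]]
0.034 [[154.89851712 433.83407117]
 [183.97145422 424.56513786]
 [139.79377109 404.77012817]
 [168.54031731 395.76709178]
 [312.16482237 383.69497136]
 [339.73785165 374.90423348]
 [295.3402653  356.05503255]]
0.038 [[154.99468629 427.3708072 ]
 [184.16662165 418.10157295]
 [139.83739943 398.29765302]
 [168.68073274 389.29526115]
 [312.78492511 377.23376043]
 [340.44688572 368.44431297]
 [295.89645658 349.58952446]]
0.042 [[155.09151899 420.86294914]
 [184.36312909 411.59362933]
 [139.88132461 391.78113953]
 [168.82209896 382.77960833]
 [313.40919348 370.72914536]
 [341.16066022 361.94120306]
 [296.45633369 343.08117002]]
[[240.14028275 366.15685578]
 [242.8021294  320.36459462]
 [242.29979236 329.00639554]]
```

servo_tool:
  moves:
    - [[0,0,0,-0.003,-0.003,0,0.4],[0,0,0,-0.003,-0.003,0,1],[0,0,0,-0.003,-0.003,0,1],[0,0,0,-0.003,-0.003,0,1],[0,0,0,-0.003,-0.003,0,1],[0,0,0,-0.003,-0.003,0,1],[0,0,0,-0.003,-0.003,0,1],[0,0,0,-0.003,-0.003,0,1],[0,0,0,-0.003,-0.003,0,1],[0,0,0,-0.003,-0.003,0,1],[0,0,0,-0.003,-0.003,0,1],[0,0,0,-0.003,-0.003,0,1]]
  squeeze: 20

```text
time_s: 11.13
ee_pos: [0.4341, -0.3211, 0.0954]
eef_rot: [3.141, 0.001, 1.708]
force: [-0.2, -0.4, 0.5]
grip_width: 0.0098
```

```bash
python3 - <<'E'
from h import *
from station import get_obs,camera
import pickle
o=get_obs();print(o["ee_pos"],o["eef_rot"],o["grip_width"])
d={n:camera(n) for n in("side",)};pickle.dump(d,open("c7.pkl","wb"))
crop(d["side"],200,160,320,320,4,"pics/s7.png")
E
```

```text
[ 0.43406965 -0.3210979   0.09538642] [3.14076648e+00 6.88219622e-04 1.70788392e+00] 0.009800350406533624
```

View pics/s7.png

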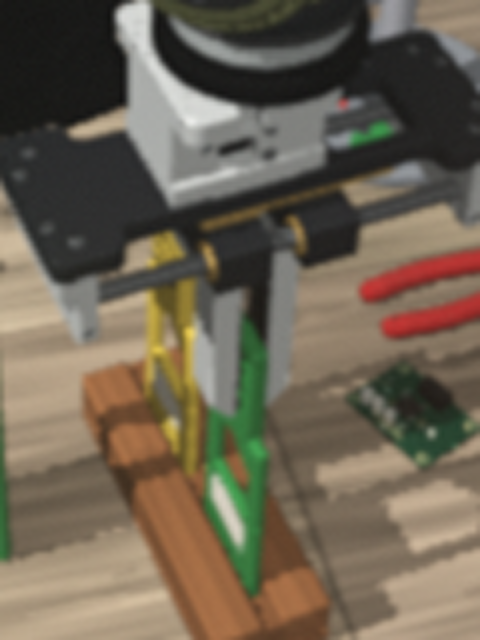

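servo_tool:
  moves:
    - [[0,0,0,0,0,-0.03,1],[0,0,0,0,0,-0.07,1],[0,0,0,0,0,-0.12,1],[0,0,0,0,0,-0.17,1],[0,0,0,0,0,-0.23,1],[0,0,0,0,0,-0.29,1],[0,0,0,0,0,-0.35,1],[0,0,0,0,0,-0.41,1],[0,0,0,0,0,-0.41,1]]

```text
time_s: 11.93
ee_pos: [0.4349, -0.3217, 0.3062]
eef_rot: [3.135, 0.007, 1.708]
force: [0.1, 0.5, -0.9]
grip_width: 0.0097
```

```bash
python3 - <<'E'
from h import *
from station import get_obs
o=get_obs(); print(o["ee_pos"],o["grip_width"],o["force"],rel(o,[.5277,-.1625,.30],2.572))
E
```

```text
[ 0.43486101 -0.32172972  0.30622864] 0.009670546677792151 [ 0.06512281  0.50136511 -0.94675208] [ 0.0019  0.0058 -0.5501  0.2902  0.2274  0.0119]
```

servo_tool:
  moves:
    - [[0,0,-0.07,0.036,0.028,0,1],[0,0,-0.14,0.073,0.057,0,1],[0,0,-0.21,0.11,0.085,0,1],[0,0,-0.28,0.145,0.114,0,1],[0,0,-0.35,0.18,0.142,0,1],[0.001,0.003,-0.42,0.218,0.17,0.006,1],[0.002,0.005,-0.49,0.254,0.2,0.012,1],[0.002,0.006,-0.55,0.29,0.227,0.012,1],[0.002,0.006,-0.55,0.29,0.227,0.012,1],[0.002,0.006,-0.55,0.29,0.227,0.012,1]]

```text
time_s: 12.77
ee_pos: [0.5277, -0.1619, 0.2992]
eef_rot: [-3.141, -0.001, 2.573]
force: [-0.5, -0.8, 0.5]
grip_width: 0.0097
```

```bash
python3 - <<'E'
from h import *
from station import get_obs
o=get_obs(); print(o["ee_pos"],o["eef_rot"],o["grip_width"],o["force"],rel(o,[.5277,-.1625,.1525],2.572))
E
```

```text
[ 0.52765043 -0.16191027  0.29916923] [-3.14137620e+00 -1.36991477e-03  2.57257158e+00] 0.009699339221600638 [-0.47998559 -0.8159151   0.45529832] [-1.000e-04 -9.000e-04  4.000e-04 -1.100e-03 -9.000e-04  2.933e-01]
```

servo_tool:
  moves:
    - [[0,0,0,-0.001,0.001,0.05,1],[0,0,0,-0.001,-0.001,0.1,1],[0,0,0,-0.001,-0.001,0.15,1],[0,0,0,-0.001,-0.001,0.2,1],[0,0,0,-0.001,-0.001,0.25,1],[0,0,0,-0.001,-0.001,0.28,1],[0,0,0,-0.001,-0.001,0.293,1],[0,0,0,-0.001,-0.001,0.293,1],[0,0,0,-0.001,-0.001,0.293,1]]

```text
time_s: 13.52
ee_pos: [0.5277, -0.1631, 0.1534]
eef_rot: [-3.141, -0.001, 2.571]
force: [-0.3, 0.2, -0.9]
grip_width: 0.01
```

```bash
python3 - <<'E'
from h import *
from station import get_obs,camera
import pickle
o=get_obs();print(o["ee_pos"],o["eef_rot"],o["grip_width"])
d={n:camera(n) for n in("side","top")};pickle.dump(d,open("c8.pkl","wb"))
crop(d["side"],240,80,360,220,5,"pics/s8.png");crop(d["top"],180,80,300,200,5,"pics/t8.png")
E
```

```text
[ 0.52769948 -0.16311406  0.15339239] [-3.14146777e+00 -6.49511054e-04  2.57118029e+00] 0.010022098579371023
```

View pics/s8.png

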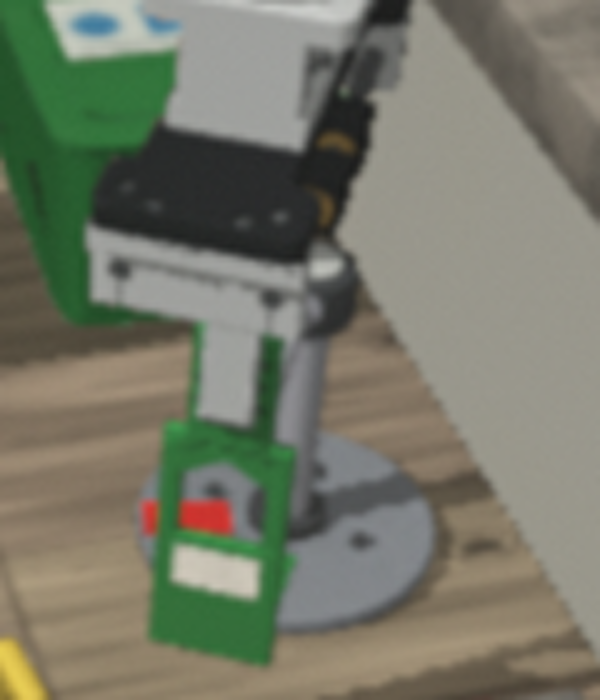

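View pics/t8.png

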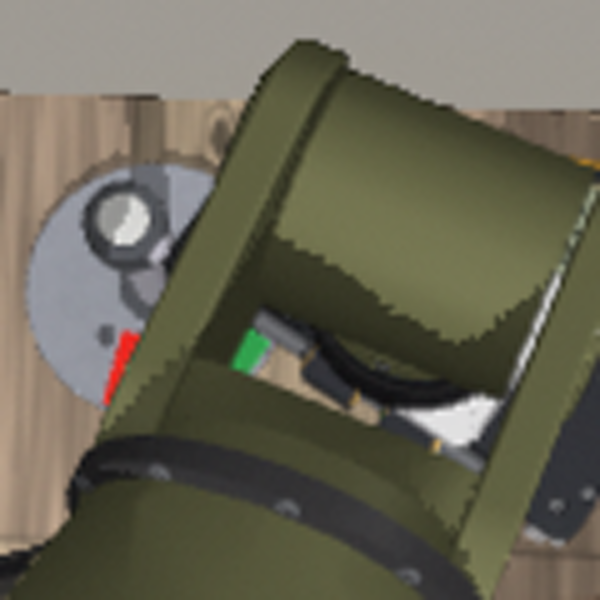

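```bash
python3 - <<'E'
from h import *
from station import get_obs
np.set_printoptions(precision=1,suppress=True)
s=load("c8.pkl")["side"];o=get_obs();y=o["eef_rot"][2]; tx=np.array([np.cos(y),np.sin(y),0]); g=o["ee_pos"]+[0,0,.0506]; z=np.array([0,0,1.])
n=np.array([np.sin(y),-np.cos(y),0])
for f in(-.003,.003):
  P=[g-.038*z,g-.047*z+.016*tx,g-.047*z-.016*tx,g-.078*z+.016*tx,g-.078*z-.016*tx,g-.138*z+.025*tx,g-.138*z-.025*tx]
  print(((proj(s,np.array(P)+n*f)-[240,80])*5+2.5))
h=cv2.cvtColor(s["color"],cv2.COLOR_RGB2HSV);m=cv2.inRange(h,(45,90,40),(85,255,255));
mm=np.zeros_like(m);mm[145:215,265:302]=m[145:215,265:302]
r=cv2.findContours(mm,cv2.RETR_EXTERNAL,cv2.CHAIN_APPROX_NONE)[0];c=max(r,key=cv2.contourArea).reshape(-1,2)
k=lambda f:(c[np.argmax(f)]-[240,80])*5+2.5
print("lower-left",k(c[:,1]-2*c[:,0]),"lower-right",k(2*c[:,1]+c[:,0]),"bottom",k(c[:,1]))
E
```

```text
[[228.2 462.9]
 [184.5 472.6]
 [268.7 490.8]
 [179.6 535.3]
 [261.8 553.5]
 [148.6 644. ]
 [271.6 672.5]]
[[232.2 453. ]
 [188.7 462.8]
 [272.5 480.8]
 [183.7 525.4]
 [265.5 543.5]
 [152.7 634. ]
 [275.2 662.4]]
lower-left [152.5 637.5] lower-right [267.5 662.5] bottom [252.5 662.5]
```

servo_tool:
  moves:
    - [[0,0,0,0,0.02,0,1],[0,0,0,0,0.04,0,1],[0,0,0,0,0.06,0,1],[0,0,0,0,0.08,0,1],[0,0,0,0,0.1,0,1],[0,0,0,0,0.12,0,1],[0,0,0,0,0.12,0,1]]

```text
time_s: 14.2
ee_pos: [0.5613, -0.1107, 0.1539]
eef_rot: [3.141, 0.001, 2.574]
force: [0.1, 0.2, -0.8]
grip_width: 0.0097
```

```bash
python3 - <<'E'
from h import *
from station import get_obs,camera
import pickle
o=get_obs();print(o["ee_pos"],o["eef_rot"],o["force"])
C=np.array([.6085,-.0362]);y=o["eef_rot"][2];v=C-o["ee_pos"][:2];print("radius",v@[np.sin(y),-np.cos(y)],"lat",v@[np.cos(y),np.sin(y)])
d={n:camera(n) for n in("side",)};pickle.dump(d,open("c9.pkl","wb"))
crop(d["side"],240,80,340,200,6,"pics/s9.png")
E
```

```text
[ 0.56132634 -0.11065324  0.1538535 ] [3.14120831e+00 5.00687675e-04 2.57353815e+00] [ 0.05163621  0.19665949 -0.82815231]
radius 0.08813940877962326 lat 0.0002903308943915337
```

View pics/s9.png

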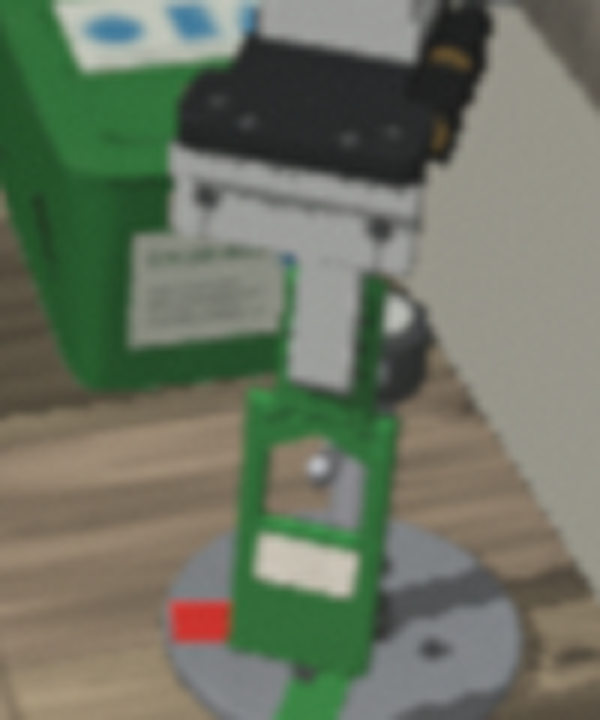

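The hook tip, at about (293,157) in side, is centred in the eye. I'll carry on to the seat.

servo_tool:
  moves:
    - [[0,0,0,0,0.018,0,1],[0,0,0,0,0.036,0,1],[0,0,0,0,0.054,0,1],[0,0,0,0,0.072,0,1],[0,0,0,0,0.072,0,1],[0,0,0,0,0.072,0.008,1],[0,0,0,0,0.072,0.016,1],[0,0,0,0,0.072,0.024,1],[0,0,0,0,0.072,0.03,1],[0,0,0,0,0.072,0.034,1],[0,0,0,0,0.072,0.034,1]]

```text
time_s: 15.17
ee_pos: [0.5799, -0.0813, 0.1362]
eef_rot: [-3.141, -0.0, 2.573]
force: [-0.3, -0.4, -0.2]
grip_width: 0.01
```

```bash
python3 - <<'E'
from h import *
from station import get_obs,camera
import pickle
o=get_obs();print(o["ee_pos"],o["eef_rot"],o["force"])
C=np.array([.6085,-.0362]);y=o["eef_rot"][2];v=C-o["ee_pos"][:2];print("radius",v@[np.sin(y),-np.cos(y)],"lat",v@[np.cos(y),np.sin(y)])
d={n:camera(n) for n in("side",)};pickle.dump(d,open("c10.pkl","wb"))
crop(d["side"],240,80,340,200,6,"pics/s10.png")
E
```

```text
[ 0.57993888 -0.08132413  0.13624389] [-3.14133656e+00 -3.22705572e-04  2.57299226e+00] [-0.32225057 -0.43883181 -0.16024715]
radius 0.05340292116774213 lat 0.00023005244115635031
```

View pics/s10.png

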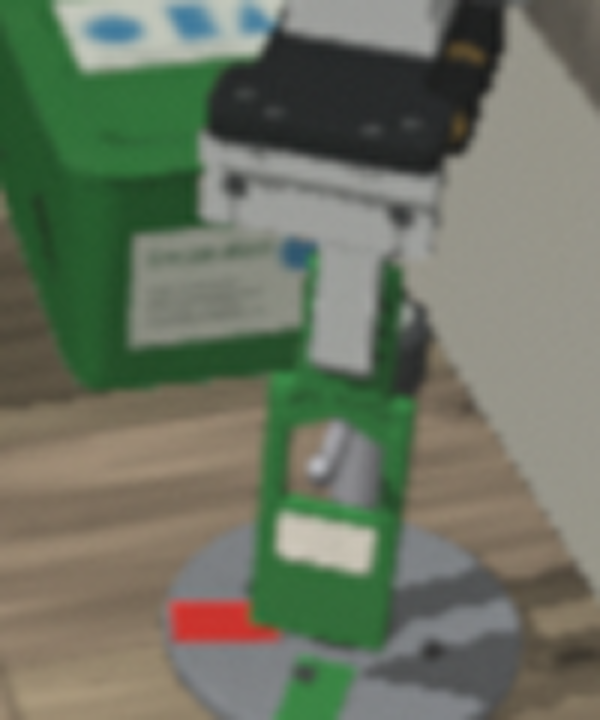

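servo_tool:
  moves:
    - [[0,0,0,0,0,0.002,1],[0,0,0,0,0,0.004,1],[0,0,0,0,0,0.006,1],[0,0,0,0,0,0.006,1]]
  squeeze: 8

```text
time_s: 15.55
ee_pos: [0.58, -0.0813, 0.1334]
eef_rot: [-3.141, -0.0, 2.573]
force: [0.2, -0.6, -1.8]
grip_width: 0.0099
```

servo_tool:
  moves:
    - [[0,0,0,0,0,0.002,1],[0,0,0,0,0,0.003,1],[0,0,0,0,0,0.003,1]]

```text
time_s: 15.8
ee_pos: [0.5802, -0.0813, 0.1322]
eef_rot: [3.142, 0.0, 2.573]
force: [0.3, -0.5, 1.4]
grip_width: 0.0097
```

servo_tool:
  moves:
    - [[0,0,0,0,0,0.002,1],[0,0,0,0,0,0.003,1],[0,0,0,0,0,0.003,1]]
  squeeze: 5

```text
time_s: 16.05
ee_pos: [0.5806, -0.0815, 0.1315]
eef_rot: [3.141, 0.002, 2.573]
force: [-0.4, -0.3, 6.4]
grip_width: 0.0098
```

```bash
python3 - <<'E'
from h import *
from station import get_obs,camera
import pickle
o=get_obs();print(o["ee_pos"],o["force"])
d={n:camera(n) for n in("side",)};pickle.dump(d,open("c11.pkl","wb"))
print(get_obs()["force"])
crop(d["side"],280,120,320,190,9,"pics/s11.png")
E
```

```text
[ 0.58063999 -0.08153411  0.13153631] [-0.4031792  -0.29554942  6.39944059]
[-0.75259918  0.00699293  5.84814885]
```

View pics/s11.png

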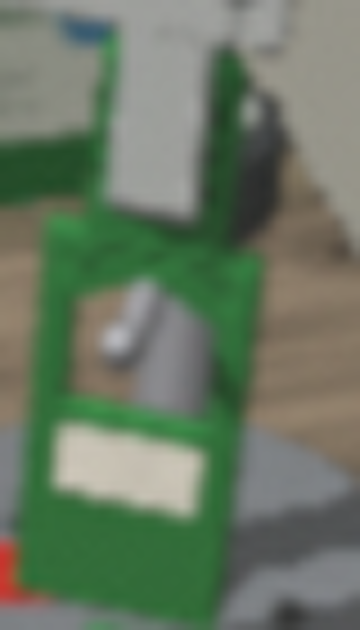

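servo_tool:
  moves:
    - [[0,0,0,0,0,-0.001,1],[0,0,0,0,0,-0.001,0.85],[0,0,0,0,0,-0.001,0.8],[0,0,0,0,0,-0.001,0.75],[0,0,0,0,0,-0.001,0.7],[0,0,0,0,0,-0.001,0.65],[0,0,0,0,0,-0.001,0.65],[0,0,0,0,0,-0.001,0.65]]

```text
time_s: 16.77
ee_pos: [0.5806, -0.0815, 0.132]
eef_rot: [3.141, 0.002, 2.573]
force: [0.6, 0.4, 0.2]
grip_width: 0.0327
```

```bash
python3 - <<'E'
from h import *
from station import get_obs,camera
import pickle
o=get_obs();print(o["ee_pos"],o["force"])
d={n:camera(n) for n in("side",)};pickle.dump(d,open("c12.pkl","wb"))
crop(d["side"],240,80,340,200,6,"pics/s12.png")
E
```

```text
[ 0.58059421 -0.08153444  0.13198228] [0.57632332 0.3531793  0.16000059]
```

View pics/s12.png

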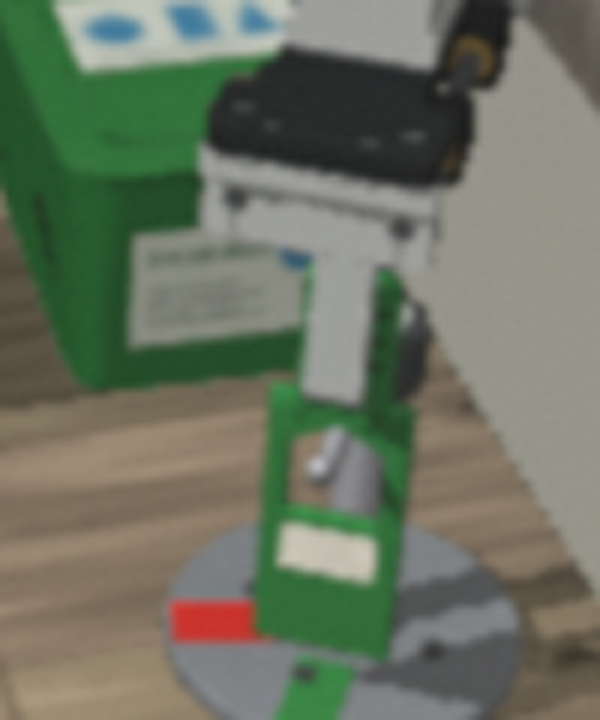

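servo_tool:
  moves:
    - [[0,0,0,0,0,-0.02,0.65],[0,0,0,0,0,-0.05,0.65],[0,0,0,0,0,-0.09,0.65],[0,0,0,0,0,-0.13,0.65],[0,0,0,0,0,-0.19,0.65],[0,0,0,0,0,-0.26,0.65],[0,0,0,0,0,-0.33,0.65],[0,0,0,0,0,-0.4,0.65],[0,0,0,0,0,-0.4,0.65]]

```text
time_s: 17.57
ee_pos: [0.5811, -0.0815, 0.3402]
eef_rot: [3.137, 0.012, 2.573]
force: [1.2, 0.2, -0.1]
grip_width: 0.0328
```

```bash
python3 - <<'E'
from h import *
from station import get_obs
o=get_obs(); print(rel(o,[.40,.18,.36],2.573))
E
```

```text
[ 2.700e-03  7.700e-03  1.000e-04  5.863e-01  2.459e-01 -4.560e-02]
```

servo_tool:
  moves:
    - [[0,0,0,0.06,0.025,-0.04,0.65],[0,0,0,0.12,0.05,-0.04,0.65],[0,0,0,0.18,0.075,-0.04,0.65],[0,0,0,0.24,0.1,-0.04,0.65],[0,0,0,0.3,0.125,-0.04,0.65],[0,0,0,0.36,0.15,-0.04,0.65],[0,0,0,0.42,0.175,-0.04,0.65],[0,0,0,0.48,0.2,-0.04,0.65],[0,0,0,0.54,0.225,-0.04,0.65],[0,0,0,0.58,0.245,-0.04,0.65],[0,0,0,0.58,0.245,-0.04,0.65],[0,0,0,0.58,0.245,-0.04,0.65]]

```text
time_s: 18.57
ee_pos: [0.402, 0.1784, 0.3579]
eef_rot: [3.137, 0.013, 2.575]
force: [0.9, -0.6, -0.0]
grip_width: 0.033
```

servo_tool:
  moves:
    - [[0,0,0,0,0,0,0.65],[0,0,0,0,0,0,0.65],[0,0,0,0,0,0,0.65],[0,0,0,0,0,0,0.65],[0,0,0,0,0,0,0.65],[0,0,0,0,0,0,0.65]]

```text
time_s: 19.07
ee_pos: [0.4022, 0.1781, 0.3579]
eef_rot: [3.137, 0.013, 2.575]
force: [0.1, 0.0, 0.3]
grip_width: 0.033
```

```bash
python3 - <<'E'
from h import *
from station import get_obs,camera
import pickle
d={n:camera(n) for n in("side","top")};pickle.dump(d,open("c13.pkl","wb"))
crop(d["side"],210,100,350,330,2.6,"pics/s13.png");crop(d["top"],170,90,350,240,4,"pics/t13.png")
E
```

```text
(no output)
```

View pics/s13.png

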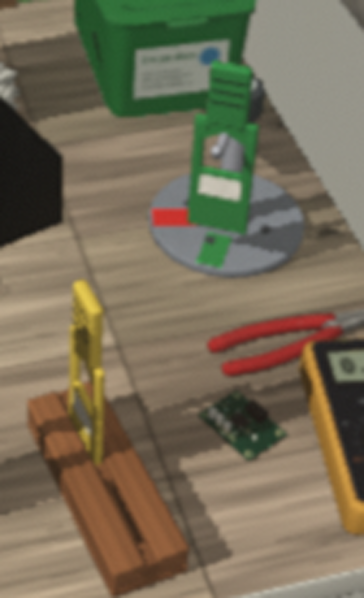

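View pics/t13.png

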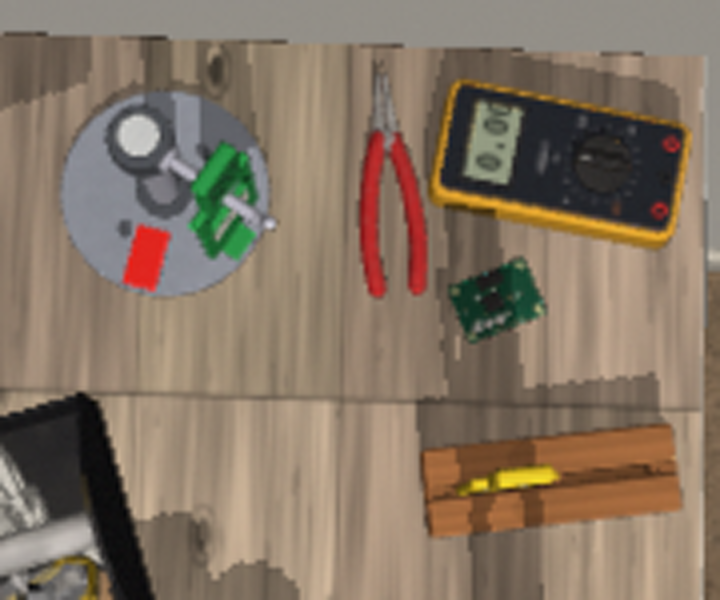

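```bash
python3 - <<'E'
from h import *
t=load("c13.pkl")["top"]
h=onz(t,(170+139/4-.4,90+134/4-.4),.1525);p=onz(t,(170+268/4-.4,90+225/4-.4),.15);b=onz(t,(170+170/4-.4,90+160/4-.4),.14)
an=lambda a:np.arctan2(a[1],a[0])%6.2832
print(h,p,an(p-h),an(p-b))
from station import hand_in
print(hand_in())
E
```

```text
[ 0.61001189 -0.0363809   0.1525    ] [ 0.5612071  -0.10966465  0.15      ] 4.124883427839598 4.128039521591875
the job is handed in; nothing more can be done
None
```

I turned the empty swivel hook to the green mark. Then I hung the smaller green tag, the one from the rack, on it by its eye. I handed the job in at about 19 s.

**Last checks**
- **Hook angle:** the bar measures about 4.13 rad in the last top picture. The green mark measures about 4.15 directly, or about 4.11 worked out from the red mark, so the hook is within about 0.02 rad. Just after I turned it, before the tag went on, it read 4.15.
- **Green tag:** the bar runs through its eye and the tip sticks out in front. The tag hangs upright and free, with nothing touching it.
- **Yellow tag:** it still stands in the rack.
- **Robot:** the arm is clear, about 0.3 m away, and the force reads about zero.

**What went wrong or disagreed**
- **Height reading:** the reported TCP height was 30–40 mm below where the pictures showed the fingertips. My first grasp on the bar therefore closed on nothing, above the bar. I reopened, went down 42 mm and gripped it properly.
- **Seating force:** lowering the tag onto the bar peaked at about 6 N. I eased off before releasing.

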